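# Snap the sealing plug home and proof-pull it

## Robot

A 6-joint arm with a two-finger parallel gripper is mounted at the origin on the work surface. World frame = base frame: x ahead of the robot, y to its left, z up, the work surface at z = 0. Lengths are in m, angles in rad, forces in N, time in s.
With the tool pointing down it reaches from about 0.25 to 0.775 m from the base axis. Payload 4 kg.
Tool frame: the origin (TCP) lies midway between the tips of the shut fingers; the grasp point (between the pads) lies 19 mm behind it; z points along the fingers, x is the direction in which the jaws open and shut, and the axes are right-handed (so a half turn about z gives the same grasp; the last joint's range is limited). The gripper opens to 94 mm and grips with 3 to 60 N. Pads are 16 mm wide; open, the fingers measure 119 mm over their backs; the gripper's body (75 mm by 177 mm) begins 78 mm behind the grasp point.
Start: joints at [-1.322, 0.087, 1.371, -0, 1.684, -0.103], TCP at [0.19, -0.516, 0.206] pointing down, gripper open.
Joint ranges: [-3.1, 3.1], [-0.76, 2.03], [0.27, 2.55], [-1.08, 4.22], [0.17, 2.65], [-2.57, 2.57]. Speed limits (rad/s): [2.79, 2.79, 3.14, 3.14, 3.14, 3.14].

## Interface

Orientations are given as [roll, pitch, yaw] about the fixed x, y, z axes, in that order (R = Rz(yaw) Ry(pitch) Rx(roll)).
In Python, from bench import * gives the robot as it stands.
- The arm moves only by the tool send_rows, never from a script. Its argument "rows" is one flat list of numbers, 7 for each row, row after row: the shift along the world's x, y, z in mm, then the turn, a rotation vector about the world's x, y, z in degrees, then the opening, from 0 (shut) to 1 (fully open). A call has exactly 8 rows; each row shifts and turns the commanded pose from where the row before left it; what a row does not reach is not made up. A row lasts 1/8 s, in which the tool goes at most 62.5 mm and 10.7 degrees, less where a joint would pass 70% of its speed; a pose out of reach is approached as far as the arm can. A call is refused whole if a number of a shift passes 62.5 or a number of a turn 10.7, either way. A call with a gripper value outside its range is refused whole. The fingers move at their own pace and stop on an object; the grip force is fixed at half the most. Time passes only in rows, so rows that do not move let the fingers close, or fill a call up. It gives the time, the measured TCP pose, the force and the opening at its end, in the units of the state.
- get_obs(): the state, without advancing time (a new reading comes with each control period).
- snapshot(name): name is "side" or "top"; returns a dict with "color" (420x560x3 uint8, red, green, blue), "intrinsics" (3x3 intrinsics, pixels), "distortion" ([k1, k2, p1, p2, k3] as OpenCV has them; the pictures are not rectified), "rvec" (rotation vector, rad) and "tvec" (3), from world to camera coordinates, as OpenCV has them. Camera axes: x right, y down, z forward; pixel columns grow to the right and rows downward; lengths in m; the calibration is good to about 2 mm. A picture is of the moment at which its call begins. There is no depth.
- close_job(): hands the job in, once; it reports no verdict.
The state is a dict: "time": time; "joint_positions": joint angles; "qvel": joint speeds; "joint_torque": joint torques, N m; "tool_pos": TCP position; "ee_rot": TCP orientation; "wrist_force": force on the tool from outside, world axes, zero at the start; "wrist_torque": the same for the moment, N m; "width": finger opening in m.
Only numpy, scipy, OpenCV 4.12 (cv2) and the standard library are available. Lean on these libraries where they do the work, as an engineer would, in place of code of your own. Each camera call takes 0.05 s, during which the arm holds its last target.

## Task

Take the orange snap plug from the wooden rack, press it into the bore of the spring-mounted test plate until it snaps fully home with its collar down on the plate, then pull straight up on its knob with about 13 N, kept steady for two seconds, to prove that it holds. Then take the load off and let go, leaving the plug snapped in and the plate floating at rest. Never press harder than 25 N or pull harder than 20 N, and leave the other pins, the micrometer and the tin as they are.

Things in the scene. Friction and masses are not known exactly. Their poses are not given: they have to be found in the camera images.
- plug_grip (a point): Orange snap plug, 80 mm tall, 45 g, upright in one of the three rack holes (which one varies). White stem 36 mm long, then an orange collar 26 mm wide, 4 mm thick, then a round orange knob 20 mm in diameter, 40 mm tall. This point: on the knob's axis, 27 mm above the collar's underside, 17 mm below the knob's top; z up along the plug. Round, so any yaw is the same.
- plug_seat (a point): Centre of the underside of the plug's collar, 27 mm below plug_grip, 36 mm above the stem's tip; z up along the plug. When the plug is home this point lies on the bore point. The stem from its tip: 6 mm wide, a cone widening to a 16 mm barb, a 9 mm neck, a tapered 16 mm shank under the collar.
- bore (a point): Centre of the bore's mouth, on top of the floating aluminium test plate (120 x 120 x 8 mm), 58 mm above the bench when unloaded; z up. Through bore 18 mm wide, chamfered 2 mm, dark ring round it. Sprung catches below let the barb past at less than about 12 N of push, then hold it for good; the snapped plug has 1 to 9 mm (unknown, differs each time) of up-and-down play before it bears on them and lifts the plate.
- fixture: Grey base of the pull gauge, 130 mm square, 14 mm thick, fixed to the bench; origin at the centre of its underside, straight below the bore. Four sprung posts at x, y = +-50 mm carry the test plate and end 4 mm above it.
- gauge (a joint): Height of the floating test plate above its unloaded place, m, positive up: the spring gauge, 8 N per mm both ways (0.001625 = 13 N of upward pull, -0.001 = 8 N of push), travel 6 mm each way.
- rack: Plywood rack fixed to the bench, 60 (x) x 210 (y) x 42 mm high, origin at the centre of its underside. Three 18 mm holes, 39 mm deep, on its y axis at y = -70, 0 and +70 mm; the plug and the two pins stand in them, collars resting on the top face.
- pin_a: Plain pin with a dark steel knob and the plug's outer size (80 mm tall, 26 mm collar, 20 mm knob) but a smooth stem, in another rack hole; origin at the bottom of its stem. To be left alone.
- pin_b: The same kind of pin with a blue knob, in the third rack hole; origin at the bottom of its stem. To be left alone.
- micrometer: Grey and steel micrometer lying flat beyond the work, about 155 x 55 x 18 mm; origin at the centre of its bow, on the bench. To be left alone.
- tin: White tin, 76 mm wide and 90 mm tall, upright; origin at the centre of its underside. To be left alone.
There are look-alikes about, which are no part of the job. Of the things shaped like the part that bears plug_grip, the orange one is meant.

How it is judged:
By the outcome, as a careful person would: the job done as asked, in the order asked, and still so for the second after the job is handed in, with the robot touching nothing.
It also fails if it takes over 64 s, if anything falls off the work surface, if the arm or the gripper's body presses on something with over 40 N, if the wrist force passes 120 N, or if a joint passes its speed limit or range.

## Working session

There is one attempt and no reset: what is moved stays moved. The work goes in short steps, Python scripts to look and compute and a tool call to move; the robot and the scene stay as the last step left them, time stands still between calls to the robot, and variables do not carry over. Pictures are saved under pics/ and viewed, and the job is handed in when it is done.

Besides the shell and the picture viewer there is one more tool, called after ">>>" as name(argument=value, ...) on one line, values as JSON. send_rows: Moves the arm, as the interface text tells. Its arguments: {"type":"object","properties":{"rows":{"type":"array","items":{"type":"number"}}},"required":["rows"]}

```bash
mkdir -p pics; ls
python3 - <<'E'
from bench import *
import cv2
o=get_obs();print(o)
for n in("side","top"):
    s=snapshot(n);cv2.imwrite(f"pics/{n}0.png",s["color"][:,:,::-1]);print(n,s["intrinsics"].tolist(),s["distortion"],s["rvec"],s["tvec"])
E
```

```text
pics
{'time': 0.0, 'joint_positions': array([-1.32206912e+00,  8.79034973e-02,  1.37223540e+00, -1.59814704e-05,
        1.68357804e+00, -1.03070506e-01]), 'qvel': array([ 0.00012044, -0.00105021,  0.0003157 , -0.00058945,  0.00062795,
       -0.00300061]), 'joint_torque': array([-2.34961226e-04, -3.40185463e+01, -3.02427077e+01,  7.16696517e-02,
        3.30144411e-02, -1.67473645e-04]), 'tool_pos': array([ 0.18939403, -0.51578586,  0.20434188]), 'ee_rot': array([-3.14138989e+00,  2.11464154e-03, -1.21900018e+00]), 'wrist_force': array([-0.63342877, -0.3731855 ,  0.01852565]), 'wrist_torque': array([0.02580677, 0.03445757, 0.00363088]), 'width': 0.09380085351234868}
side [[398.5140177008444, 0.0, 282.62604917736854], [0.0, 398.5140177008444, 207.62428343463958], [0.0, 0.0, 1.0]] [0.02056863 0.         0.         0.         0.        ] [ 2.21807382 -0.727602    0.35010041] [-0.54603146  0.28941396  0.47832113]
top [[437.33847659526134, 0.0, 276.9306586854756], [0.0, 437.33847659526134, 203.6986582667124], [0.0, 0.0, 1.0]] [-0.0129433  0.         0.         0.         0.       ] [ 2.13804554 -2.11167871  0.19102136] [-0.02954354  0.65377002  0.96273339]
```

View pics/side0.png

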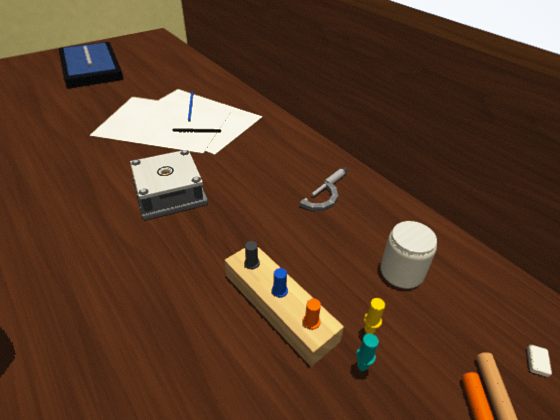

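View pics/top0.png

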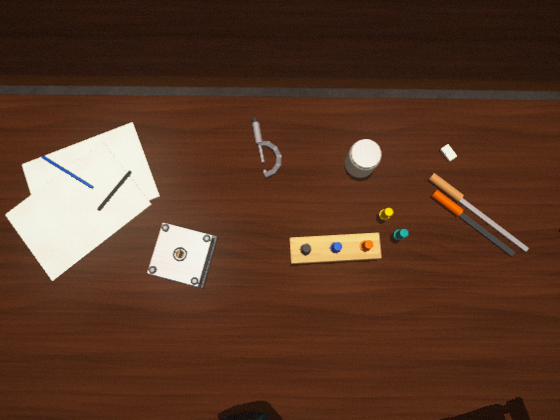

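The side view shows the orange knob at about (313,314), standing in the rack next to blue (280,282) and dark (251,255). The plate bore is at about (165,171). In the top view, orange is at (368,245), blue at (337,247), dark at (306,249) and the bore at (180,254). Candidates shaped like the plug are:
- orange in the rack
- blue in the rack
- dark in the rack
- yellow loose at (386,214) top
- teal loose at (401,235) top

Only the one at (368,245) is orange and stands in the rack. I'll confirm it with crops.

```bash
cat > h.py <<'E'
import numpy as np, cv2
def cam(s):
    R,_=cv2.Rodrigues(s["rvec"]);return R,np.array(s["tvec"]).reshape(3),s["intrinsics"],s["distortion"]
def onz(s,uv,z):
    R,t,K,d=cam(s);p=cv2.undistortPoints(np.array(uv,float).reshape(-1,1,2),K,d).reshape(-1,2)
    D=np.c_[p,np.ones(len(p))]@R;C=-R.T@t
    return C+D*((z-C[2])/D[:,2])[:,None]
def tri(ss,uvs):
    A=[];b=[]
    for s,uv in zip(ss,uvs):
        R,t,K,d=cam(s);p=cv2.undistortPoints(np.array(uv,float).reshape(-1,1,2),K,d).reshape(2)
        v=R.T@np.r_[p,1];v/=np.linalg.norm(v);C=-R.T@t;P=np.eye(3)-np.outer(v,v);A.append(P);b.append(P@C)
    return np.linalg.lstsq(np.vstack(A),np.hstack(b),rcond=None)[0]
def proj(s,X):
    return cv2.projectPoints(np.array(X,float).reshape(-1,1,3),s["rvec"],s["tvec"],s["intrinsics"],s["distortion"])[0].reshape(-1,2)
E
python3 - <<'E'
import cv2
a=cv2.imread("pics/top0.png");b=cv2.imread("pics/side0.png")
def crop(i,x,y,w,k):return cv2.resize(i[y:y+w*3//4,x:x+w],(400,300),interpolation=cv2.INTER_CUBIC)
import numpy as np
cv2.imwrite("pics/crops.png",np.vstack([np.hstack([crop(a,330,215,80,0),crop(a,140,220,80,0)]),np.hstack([crop(b,225,240,120,0),crop(b,125,140,100,0)])]))
E
```

```text
(no output)
```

View pics/crops.png

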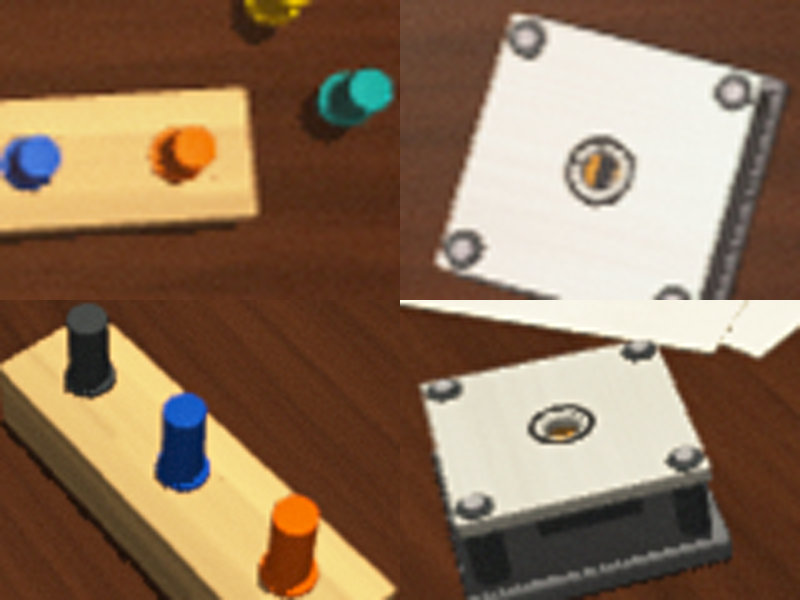

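The crops confirm it: the orange knob is in the rack at one end, and the bore is clear inside its dark ring. Next I'll measure positions.

Run:
```python
from bench import *
from h import *
t=snapshot("top");s=snapshot("side")
P={"orange":((368.2,244.0),(313.1,304.2),.086),"blue":((337.6,245.8),(280.1,272.7),.086),"dark":((306.4,248.6),(251,245.7),.086),"bore":((179.6,253.8),(164.9,170.6),.058)}
for k,(a,b,z) in P.items(): print(k,tri([t,s],[a,b]).round(4),onz(t,a,z).round(4),onz(s,b,z).round(4))
# segment orange
def seg(im):
    h=cv2.cvtColor(im,cv2.COLOR_RGB2HSV);return h
for n,im,c,col in(("t",t,(368,245),0),("s",s,(313,314),0)):
    h=seg(im["color"]);m=((h[...,0]<14)&(h[...,1]>190)&(h[...,2]>120)).astype(np.uint8)
    _,l,st,ce=cv2.connectedComponentsWithStats(m);i=l[c[1],c[0]];print(n,st[i],ce[i])
# posts on plate top z=62
pp=onz(t,[(165,227.2),(206.2,237.8),(152.2,269)],.062);print(pp.round(4))
print("post-diag centre",((pp[1]+pp[2])/2).round(4))
d=pp[1]-pp[0];print(np.linalg.norm(d),np.degrees(np.arctan2(d[1],d[0])), np.linalg.norm(pp[2]-pp[0]))
# ring fit top & side: dark pixels near bore
for n,im,c,r in(("t",t,(180,254),9),("s",s,(165,171),12)):
    g=cv2.cvtColor(im["color"],cv2.COLOR_RGB2GRAY)
    k=cv2.resize(g,None,fx=8,fy=8,interpolation=cv2.INTER_CUBIC)
    print(n);print(g[c[1]-9:c[1]+10,c[0]-12:c[0]+13])
# proj check of model
o=onz(t,P["orange"][0],.086)[0];
```

```text
orange [ 0.5607 -0.2276  0.0854] [[ 0.56  -0.227  0.086]] [[ 0.5611 -0.2281  0.086 ]]
blue [ 0.5558 -0.1587  0.0868] [[ 0.5551 -0.1584  0.086 ]] [[ 0.5569 -0.1585  0.086 ]]
dark [ 0.5497 -0.0894  0.0866] [[ 0.548  -0.0887  0.086 ]] [[ 0.5517 -0.0896  0.086 ]]
bore [0.5354 0.1998 0.0602] [[0.5347 0.2005 0.058 ]] [[0.5372 0.2024 0.058 ]]
t [     0      0    560    420 234950] [279.33383699 209.50100447]
s [306 304  14  25 144] [313.06944444 318.30555556]
[[0.5952 0.2367 0.062 ]
 [0.5719 0.1403 0.062 ]
 [0.4992 0.2603 0.062 ]]
post-diag centre [0.5355 0.2003 0.062 ]
0.09917053631649103 -103.61212772857708 0.0988706308430971
t
[[239 238 238 238 239 240 238 239 238 240 240 240 239 240 239 239 239 239
  240 240 240 241 241 241 241]
 [238 238 239 238 238 239 240 240 239 240 239 240 239 239 240 240 241 240
  241 240 240 240 240 241 241]
 [238 240 239 239 239 239 239 239 229 197 153 124 128 131 183 232 241 240
  240 242 240 241 240 241 241]
 [237 239 238 238 238 238 238 220 147 101  90  85  90  91  93 130 214 241
  240 242 241 241 241 241 241]
 [239 238 239 238 237 238 210 117  88 170 205 166
[... 2824 characters left out ...]
90 134 180 190 186 151 123  84  77 113
  215 225 227 228 227 227 227]
 [224 226 224 227 226 213 162  87  70  80  90  95  90  84  98 144 218 222
  228 228 226 227 227 228 228]
 [222 223 227 225 226 228 225 224 224 223 222 217 217 222 221 226 230 230
  226 227 226 225 228 227 228]
 [223 225 224 226 224 225 227 228 229 230 228 228 227 226 229 229 228 227
  226 226 226 225 228 229 228]
 [222 222 226 226 225 225 225 227 228 227 225 226 226 227 225 227 228 227
  228 225 225 226 227 229 228]
 [220 222 223 225 225 224 226 226 228 227 227 225 226 225 225 228 228 227
  228 226 227 227 228 227 228]
 [221 222 222 226 224 225 224 225 228 227 227 225 227 226 226 229 228 227
  227 225 226 226 226 228 228]]
```

>>> send_rows(rows=[40, 31, 0, 0, 0, 8, 0.5, 46, 36, 0, 0, 0, 9.5, 0.5, 46, 36, 0, 0, 0, 9.5, 0.5, 46, 36, 0, 0, 0, 9.5, 0.5, 46, 36, 0, 0, 0, 9.5, 0.5, 46, 36, 0, 0, 0, 9.5, 0.5, 46, 36, 0, 0, 0, 9.5, 0.5, 40, 31, 0, 0, 0, 9, 0.5])

```text
time: 1.2
tool_pos: [0.5469, -0.2366, 0.2052]
ee_rot: [-3.141, 0.0, 0.079]
wrist_force: [-0.3, -0.6, -0.1]
width: 0.0471
```

Run:
```python
from bench import *
from h import *
t=snapshot("top");s=snapshot("side")
o=get_obs();print(o["time"],o["tool_pos"],o["ee_rot"],o["wrist_force"],o["width"])
cv2.imwrite("pics/top1.png",t["color"][:,:,::-1]);cv2.imwrite("pics/side1.png",s["color"][:,:,::-1])
print("yellow/teal",onz(t,[(388,212),(403,233)],.07).round(3))
print("tcp px",proj(s,o["tool_pos"]),proj(t,o["tool_pos"]))
```

```text
1.3 [ 0.54840526 -0.23454214  0.20440153] [-3.13938980e+00 -2.69809948e-04  8.02034058e-02] [-0.3687589   0.01331307 -0.0566586 ] 0.047242169882172634
yellow/teal [[ 0.636 -0.278  0.07 ]
 [ 0.588 -0.311  0.07 ]]
tcp px [[315.71589089 253.54877412]] [[384.40777865 244.49455163]]
```

View pics/side1.png

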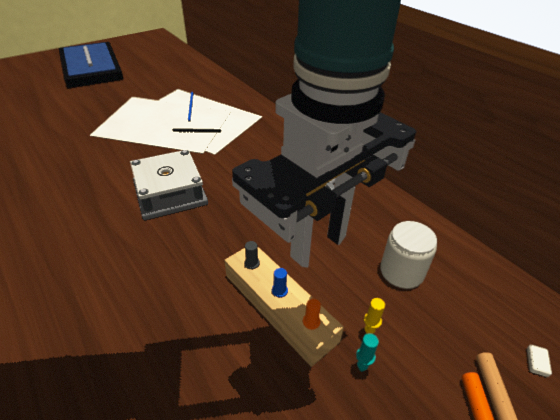

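The side view shows the open gripper above the rack, with fingertips at about (300,262) and (338,240). The plug is still in place at (313,314). I'll centre over it and descend.

>>> send_rows(rows=[7, 5, -10, 0, 0, 0, 0.5, 6.5, 4.5, -20, 0, 0, 0, 0.5, 0, 0, -25, 0, 0, 0, 0.5, 0, 0, -25, 0, 0, 0, 0.5, 0, 0, -20, 0, 0, 0, 0.5, 0, 0, -10, 0, 0, 0, 0.5, 0, 0, 0, 0, 0, 0, 0.5, 0, 0, 0, 0, 0, 0, 0.5])

```text
time: 2.3
tool_pos: [0.5594, -0.2293, 0.0964]
ee_rot: [3.141, -0.001, 0.072]
wrist_force: [1.0, -0.4, 0.4]
width: 0.0471
```

Run:
```python
from bench import *
from h import *
for i in range(4):
    s=snapshot("side" if i%2 else "top")
    o=get_obs();print(o["time"],o["tool_pos"],o["ee_rot"],o["wrist_force"],o["width"])
    if i==0: t=s
t0=t["color"][:,:,::-1][200:290,310:430];s0=s["color"][:,:,::-1][215:365,220:420]
cv2.imwrite("pics/c2.png",np.vstack([cv2.resize(t0,(400,300),interpolation=2),cv2.resize(s0,(400,300),interpolation=2)]))
```

```text
2.35 [ 0.55957701 -0.2293205   0.09667264] [ 3.14046476e+00 -1.93908967e-03  7.21695883e-02] [-0.4138074  -0.15050741 -0.0909104 ] 0.04709718311794138
2.4 [ 0.5596218  -0.22924557  0.09673656] [ 3.14041697e+00 -2.02265060e-03  7.23132329e-02] [0.20698358 0.26890443 0.09802878] 0.04671006415476309
2.45 [ 0.5595982  -0.22917487  0.09667781] [ 3.14047323e+00 -1.89019271e-03  7.24498776e-02] [0.71877913 0.06897074 0.17235345] 0.04663114048810282
2.5 [ 0.55954236 -0.22906265  0.09654165] [ 3.14060799e+00 -1.66516189e-03  7.25769166e-02] [ 0.43816305 -0.46396222  0.66513075] 0.04672241186389026
```

View pics/c2.png

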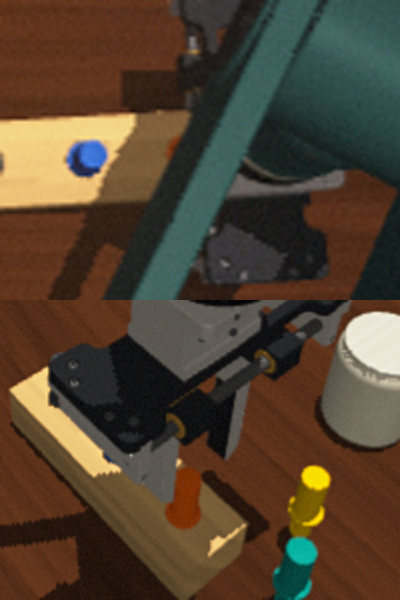

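The crop shows the orange knob between the two fingers. I'll descend and close.

>>> send_rows(rows=[0.5, 1, -12, 0, 0, 0, 0.5, 0, 0, -16, 0, 0, 0, 0.5, 0, 0, -12, 0, 0, 0, 0.5, 0, 0, -6, 0, 0, 0, 0.5, 0, 0, 0, 0, 0, 0, 0.5, 0, 0, 0, 0, 0, 0, 0, 0, 0, 0, 0, 0, 0, 0, 0, 0, 0, 0, 0, 0, 0])

```text
time: 3.5
tool_pos: [0.5598, -0.228, 0.05]
ee_rot: [3.141, -0.001, 0.073]
wrist_force: [-0.6, -0.2, -0.1]
width: 0.0202
```

Run:
```python
from bench import *
from h import *
for i in range(2):
    s=snapshot("side")
    o=get_obs();print(o["time"],o["tool_pos"],o["ee_rot"],o["wrist_force"],o["width"])
s0=s["color"][:,:,::-1][215:365,220:420]
cv2.imwrite("pics/c3.png",cv2.resize(s0,(800,600),interpolation=2))
```

```text
3.55 [ 0.55979565 -0.22797137  0.05003395] [ 3.14111668e+00 -8.86272385e-04  7.25521564e-02] [-0.38258927  0.38437772  0.58733585] 0.019518217412968136
3.6 [ 0.55977425 -0.22796035  0.05      ] [ 3.14113364e+00 -8.02266118e-04  7.25591910e-02] [-0.85664948  0.22498453  0.99092714] 0.01974573069638467
```

View pics/c3.png

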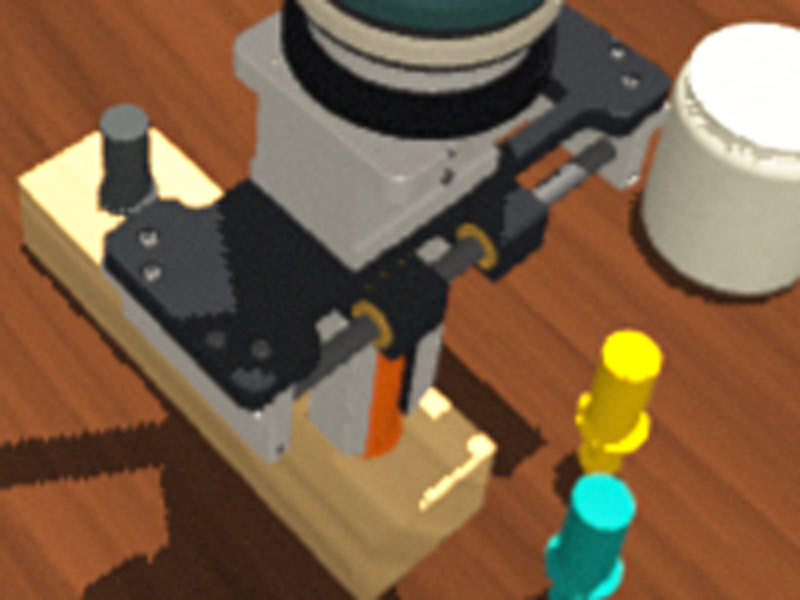

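The width is 20 mm and the crop shows the knob held between the pads. I'll lift it straight up.

>>> send_rows(rows=[0, 0, 5, 0, 0, 0, 0, 0, 0, 10, 0, 0, 0, 0, 0, 0, 18, 0, 0, 0, 0, 0, 0, 24, 0, 0, 0, 0, 0, 0, 24, 0, 0, 0, 0, 0, 0, 24, 0, 0, 0, 0, 0, 0, 15, 0, 0, 0, 0, 0, 0, 0, 0, 0, 0, 0])

```text
time: 4.6
tool_pos: [0.5604, -0.2283, 0.1718]
ee_rot: [3.139, -0.003, 0.073]
wrist_force: [0.1, 0.5, -0.3]
width: 0.0197
```

>>> send_rows(rows=[-1, 25, 0, 0, 0, 0, 0, -3, 50, 0, 0, 0, 0, 0, -4, 60, 0, 0, 0, 0, 0, -4, 60, 0, 0, 0, 0, 0, -4, 60, 0, 0, 0, 0, 0, -4, 60, 0, 0, 0, 0, 0, -3, 50, 0, 0, 0, 0, 0, -2, 35, 0, 0, 0, 0, 0])

```text
time: 5.6
tool_pos: [0.5321, 0.1756, 0.168]
ee_rot: [-3.141, 0.003, 0.076]
wrist_force: [1.1, -0.8, -0.6]
width: 0.0197
```

>>> send_rows(rows=[0, 15, 0, 0, 0, 0, 0, 0, 12, -10, 0, 0, 0, 0, 0, 0, -18, 0, 0, 0, 0, 0, 0, -10, 0, 0, 0, 0, 0, 0, 0, 0, 0, 0, 0, 0, 0, 0, 0, 0, 0, 0, 0, 0, 0, 0, 0, 0, 0, 0, 0, 0, 0, 0, 0, 0])

```text
time: 6.6
tool_pos: [0.5349, 0.1991, 0.1322]
ee_rot: [-3.141, -0.001, 0.072]
wrist_force: [0.7, -0.2, -0.5]
width: 0.0197
```

Run:
```python
from bench import *
from h import *
F=[]
for i in range(4):
    s=snapshot("side" if i%2 else "top")
    o=get_obs();F.append(o["wrist_force"])
    if i==0:t=s
print(o["time"],o["tool_pos"],o["ee_rot"],np.mean(F,0),o["width"])
cv2.imwrite("pics/side4.png",s["color"][:,:,::-1]);cv2.imwrite("pics/top4.png",t["color"][:,:,::-1])
p=o["tool_pos"]
for n,dz in(("grip",.019),("seat",-.008),("tip",-.044)): print(n,proj(s,p+[0,0,dz]),proj(t,p+[0,0,dz]))
cv2.imwrite("pics/c4.png",cv2.resize(s["color"][:,:,::-1][70:220,90:290],(800,600),interpolation=2))
```

```text
6.8 [0.53459038 0.19922085 0.13169615] [-3.14156378e+00 -4.02543918e-04  7.26311867e-02] [-0.00209336 -0.1542891  -0.62474706] 0.019484839036300983
grip [[155.30234261 131.5923052 ]] [[170.44196388 250.8277249 ]]
seat [[158.09940697 144.01690113]] [[173.47013511 251.77082941]]
tip [[161.61638646 159.6681926 ]] [[177.25135049 252.94831022]]
```

View pics/c4.png

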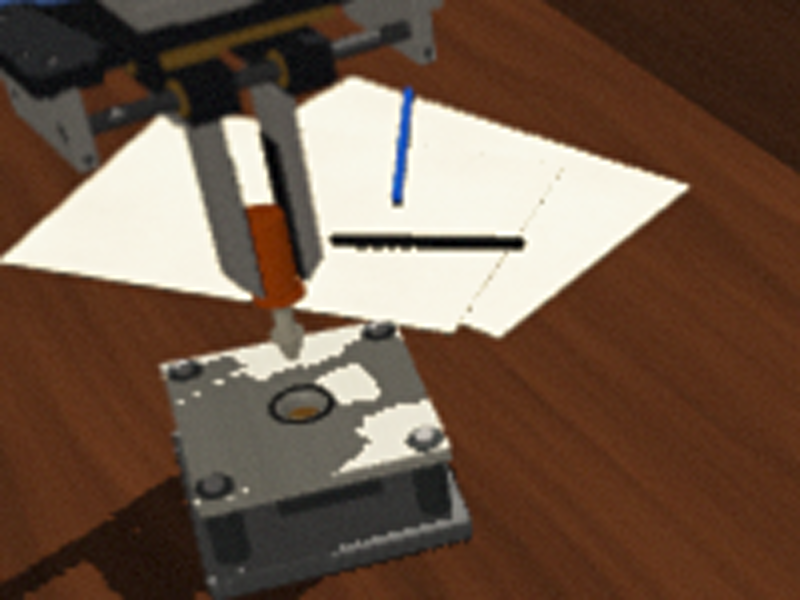

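View pics/top4.png

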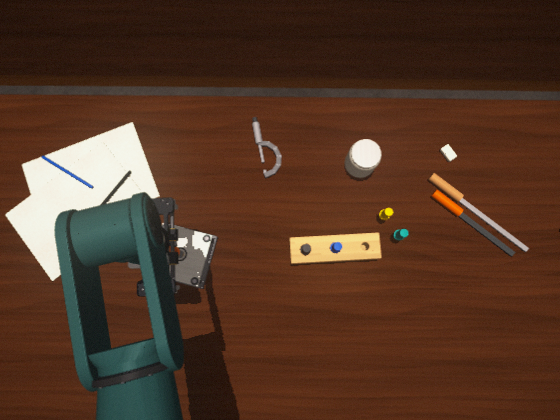

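The side crop shows the plug gripped upright, with the stem tip at about (162,159) and the bore ring at (165,171) full-frame. The top view shows the other pins, tin and micrometer undisturbed. I'll compare the seen tip with the tool pose to take out the camera bias.

Run:
```python
from bench import *
from h import *
s=snapshot("side");o=get_obs();p=o["tool_pos"];print(p)
c=s["color"]
print("tip",onz(s,[(162,158.8),(162.3,159.2)],p[2]-.044).round(4))
print("seat",onz(s,[(159.2,144)],p[2]-.008).round(4))
print("bore",onz(s,(164.9,170.6),.058).round(4))
print("scale", (proj(s,[[.545,.2,.058],[.535,.21,.058]])-proj(s,[.535,.2,.058])))
# bore ring ellipse fit from first image, dark pixel
for nm,(x0,y0,x1,y1) in(("side0",(152,160,180,182)),("top0",(170,243,190,264))):
    g=cv2.cvtColor(cv2.imread(f"pics/{nm}.png"),6)[y0:y1,x0:x1]
    k=cv2.resize(g,None,fx=8,fy=8,interpolation=2)
    m=(k<170).astype(np.uint8);cs,_=cv2.findContours(m,cv2.RETR_EXTERNAL,cv2.CHAIN_APPROX_NONE)
    e=cv2.fitEllipse(max(cs,key=cv2.contourArea));print(nm,((np.array(e[0])+.5)/8-.5+[x0,y0]),np.array(e[1])/8,e[2])
cv2.imwrite("pics/c5.png",cv2.resize(c[:,:,::-1][125:185,130:210],(800,600),interpolation=2))
```

```text
[0.53456131 0.19921229 0.13164294]
tip [[0.5364 0.2016 0.0876]
 [0.5363 0.2    0.0876]]
seat [[0.5363 0.1982 0.1236]]
bore [[0.5372 0.2024 0.058 ]]
scale [[ 4.65520545 -1.73234657]
 [-2.1274196  -2.45729361]]
side0 [164.94045353 170.66675091] [10.01921272 17.25000191] 80.90704345703125
top0 [179.48936176 253.74158859] [13.65931129 14.30359173] 37.4168815612793
```

View pics/c5.png

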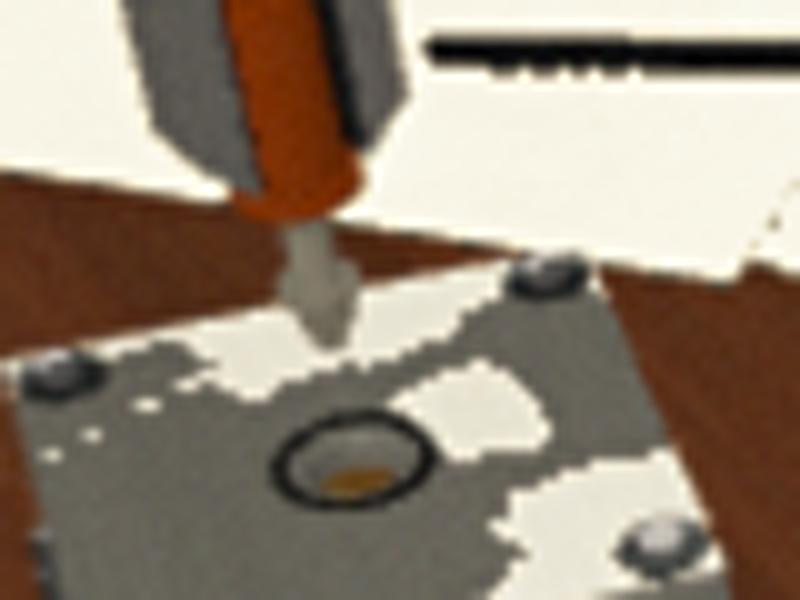

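>>> send_rows(rows=[0.3, 1.5, -4, 0, 0, 0, 0, 0, 0, -8, 0, 0, 0, 0, 0, 0, -8, 0, 0, 0, 0, 0, 0, -6, 0, 0, 0, 0, 0, 0, 0, 0, 0, 0, 0, 0, 0, 0, 0, 0, 0, 0, 0, 0, 0, 0, 0, 0, 0, 0, 0, 0, 0, 0, 0, 0])

```text
time: 7.85
tool_pos: [0.535, 0.2007, 0.1058]
ee_rot: [-3.141, -0.001, 0.073]
wrist_force: [-0.1, -0.4, -0.9]
width: 0.0192
```

```bash
cat > look.py <<'E'
import sys
from bench import *
from h import *
F=[]
for i in range(int(sys.argv[2])):
    s=snapshot("side");o=get_obs();F.append(o["wrist_force"])
print(o["time"],o["tool_pos"].round(5),o["ee_rot"].round(4),np.mean(F,0).round(2),np.std(F,0).round(2),o["wrist_torque"].round(3),o["width"].round(4))
cv2.imwrite(f"pics/{sys.argv[1]}.png",cv2.resize(s["color"][:,:,::-1][125:215,120:240],(800,600),interpolation=2))
E
python3 look.py c6 4
```

```text
Traceback (most recent call last):
  File "look.py", line 7, in <module>
    print(o["time"],o["tool_pos"].round(5),o["ee_rot"].round(4),np.mean(F,0).round(2),np.std(F,0).round(2),o["wrist_torque"].round(3),o["width"].round(4))
                                                                                                                                      ^^^^^^^^^^^^^^^^
AttributeError: 'float' object has no attribute 'round'
```

```bash
sed -i 's/o\["width"\].round(4)/round(o["width"],4)/' look.py; python3 look.py c6 4
```

```text
8.25 [0.5348  0.20069 0.10549] [-3.1416e+00 -1.0000e-04  7.2600e-02] [ 0.61  0.05 -0.1 ] [0.53 0.38 0.41] [-0.088 -0.06   0.004] 0.0196
```

View pics/c6.png

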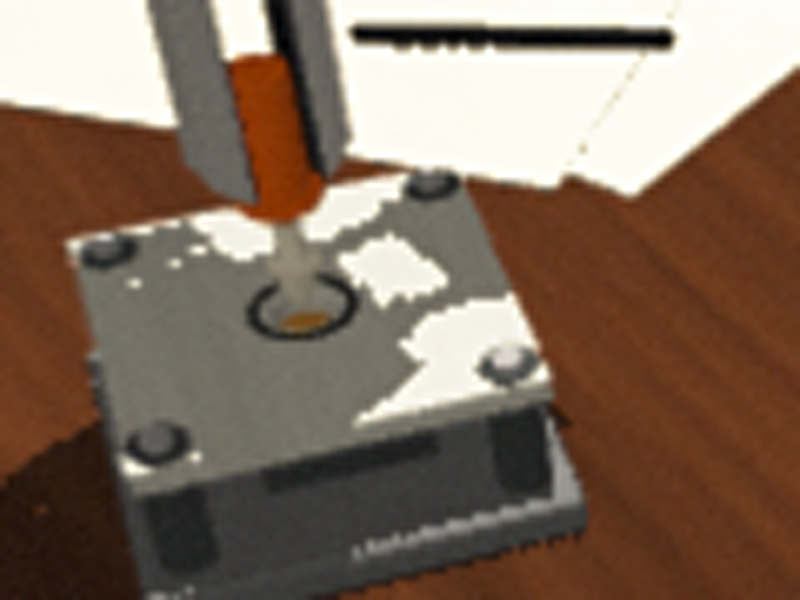

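The tip is over the centre of the ring at about (302,303) in the crop. I'll lower it in stages and watch the forces.

>>> send_rows(rows=[0, 0, -2, 0, 0, 0, 0, 0, 0, -2, 0, 0, 0, 0, 0, 0, -2, 0, 0, 0, 0, 0, 0, -2, 0, 0, 0, 0, 0, 0, -2, 0, 0, 0, 0, 0, 0, -2, 0, 0, 0, 0, 0, 0, -1, 0, 0, 0, 0, 0, 0, 0, 0, 0, 0, 0])

```text
time: 9.25
tool_pos: [0.5348, 0.2007, 0.0924]
ee_rot: [3.142, 0.0, 0.073]
wrist_force: [-0.5, -0.6, -0.8]
width: 0.0196
```

```bash
python3 look.py c7 4
```

```text
9.45 [0.53491 0.20069 0.09263] [-3.1416e+00 -3.0000e-04  7.2500e-02] [-0.14 -0.01 -0.34] [0.59 0.36 0.51] [-0.073 -0.044 -0.02 ] 0.0194
```

View pics/c7.png

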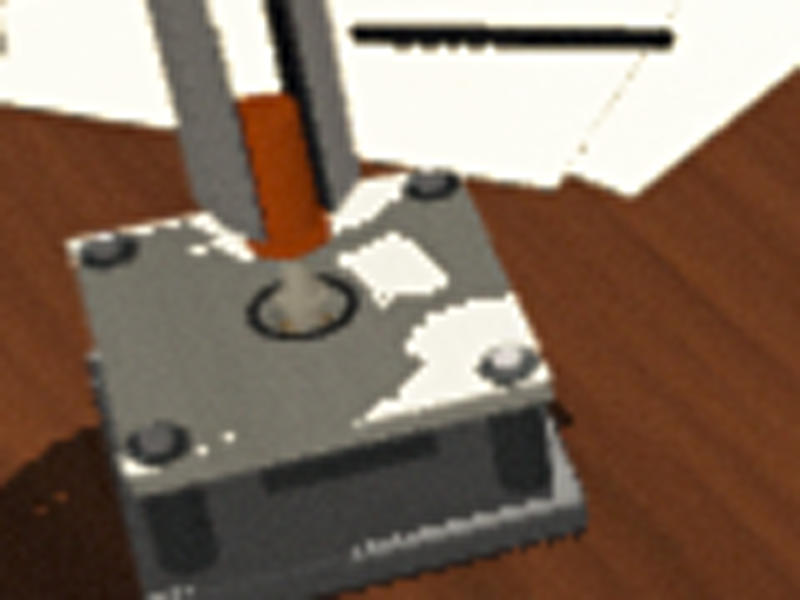

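The barb is entering the bore with no side load. I'll continue down.

>>> send_rows(rows=[0, 0, -1.5, 0, 0, 0, 0, 0, 0, -1.5, 0, 0, 0, 0, 0, 0, -1.5, 0, 0, 0, 0, 0, 0, -1.5, 0, 0, 0, 0, 0, 0, -1, 0, 0, 0, 0, 0, 0, -1, 0, 0, 0, 0, 0, 0, -1, 0, 0, 0, 0, 0, 0, 0, 0, 0, 0, 0])

```text
time: 10.45
tool_pos: [0.5348, 0.2007, 0.0834]
ee_rot: [-3.142, 0.0, 0.073]
wrist_force: [0.2, -0.1, -1.0]
width: 0.0198
```

>>> send_rows(rows=[0, 0, -1, 0, 0, 0, 0, 0, 0, -1, 0, 0, 0, 0, 0, 0, -1, 0, 0, 0, 0, 0, 0, -1, 0, 0, 0, 0, 0, 0, 0, 0, 0, 0, 0, 0, 0, 0, 0, 0, 0, 0, 0, 0, 0, 0, 0, 0, 0, 0, 0, 0, 0, 0, 0, 0])

```text
time: 11.45
tool_pos: [0.5352, 0.2008, 0.0801]
ee_rot: [-3.141, -0.001, 0.073]
wrist_force: [0.0, -0.7, 5.1]
width: 0.0197
```

```bash
python3 look.py c8 4
```

```text
11.65 [0.53524 0.20078 0.08012] [-3.1414e+00 -1.3000e-03  7.2500e-02] [-0.54  0.63  5.54] [0.25 0.48 0.48] [-0.019  0.016 -0.04 ] 0.0195
```

The catches are in contact at 5.5 N. I'll press on gently.

>>> send_rows(rows=[0, 0, -0.5, 0, 0, 0, 0, 0, 0, -0.5, 0, 0, 0, 0, 0, 0, -0.5, 0, 0, 0, 0, 0, 0, -0.5, 0, 0, 0, 0, 0, 0, 0, 0, 0, 0, 0, 0, 0, 0, 0, 0, 0, 0, 0, 0, 0, 0, 0, 0, 0, 0, 0, 0, 0, 0, 0, 0])

```text
time: 12.65
tool_pos: [0.5355, 0.2008, 0.0787]
ee_rot: [-3.141, -0.002, 0.073]
wrist_force: [-1.2, -0.5, 6.4]
width: 0.0195
```

```bash
python3 look.py c9 2
```

```text
12.75 [0.53554 0.2008  0.07863] [-3.1413e+00 -2.2000e-03  7.2500e-02] [-0.32  0.21  7.65] [0.44 0.54 0.88] [-0.03   0.086 -0.054] 0.0193
```

>>> send_rows(rows=[0, 0, -0.5, 0, 0, 0, 0, 0, 0, -0.5, 0, 0, 0, 0, 0, 0, -0.5, 0, 0, 0, 0, 0, 0, -0.5, 0, 0, 0, 0, 0, 0, 0, 0, 0, 0, 0, 0, 0, 0, 0, 0, 0, 0, 0, 0, 0, 0, 0, 0, 0, 0, 0, 0, 0, 0, 0, 0])

```text
time: 13.75
tool_pos: [0.5358, 0.2008, 0.0769]
ee_rot: [-3.141, -0.003, 0.072]
wrist_force: [-0.4, -0.2, 7.1]
width: 0.0197
```

```bash
python3 look.py c10 2
```

```text
13.85 [0.5358  0.20078 0.07688] [-3.1413e+00 -2.8000e-03  7.2500e-02] [-0.76 -0.23  7.55] [0.36 0.95 0.07] [-0.071 -0.017  0.055] 0.0192
```

>>> send_rows(rows=[0, 0, -0.5, 0, 0, 0, 0, 0, 0, -0.5, 0, 0, 0, 0, 0, 0, -0.5, 0, 0, 0, 0, 0, 0, -0.5, 0, 0, 0, 0, 0, 0, -0.5, 0, 0, 0, 0, 0, 0, -0.5, 0, 0, 0, 0, 0, 0, 0, 0, 0, 0, 0, 0, 0, 0, 0, 0, 0, 0])

```text
time: 14.85
tool_pos: [0.5361, 0.2008, 0.0743]
ee_rot: [-3.141, -0.004, 0.072]
wrist_force: [-0.3, -0.1, 8.7]
width: 0.0192
```

```bash
python3 look.py c11 2
```

```text
14.95 [0.53607 0.20082 0.07426] [-3.1413 -0.0036  0.0725] [-0.85 -0.52  7.68] [0.37 0.58 0.21] [-0.091 -0.019  0.004] 0.0196
```

View pics/c11.png

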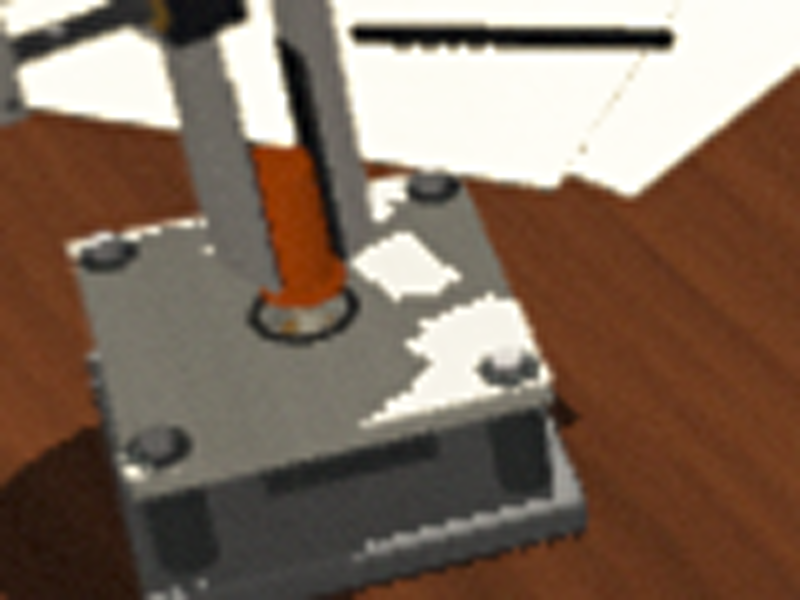

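>>> send_rows(rows=[-0.4, 0, -0.5, 0, 0, 0, 0, 0, 0, -0.5, 0, 0, 0, 0, 0, 0, -0.5, 0, 0, 0, 0, 0, 0, -0.5, 0, 0, 0, 0, 0, 0, -0.5, 0, 0, 0, 0, 0, 0, -0.5, 0, 0, 0, 0, 0, 0, 0, 0, 0, 0, 0, 0, 0, 0, 0, 0, 0, 0])

```text
time: 15.95
tool_pos: [0.5341, 0.2006, 0.069]
ee_rot: [3.141, 0.001, 0.073]
wrist_force: [0.7, -0.1, -0.9]
width: 0.0191
```

```bash
python3 look.py c12 2
```

```text
16.05 [0.53427 0.20052 0.06929] [3.1413e+00 4.0000e-04 7.2500e-02] [-0.03  0.38 -0.5 ] [0.19 0.48 0.06] [-0.085 -0.081  0.008] 0.0196
```

The force dropped from +8 N to −0.5 N, so it has snapped past. Next I'll bring the collar down.

>>> send_rows(rows=[0.4, 0, -1, 0, 0, 0, 0, 0, 0, -1, 0, 0, 0, 0, 0, 0, -1, 0, 0, 0, 0, 0, 0, -0.5, 0, 0, 0, 0, 0, 0, -0.5, 0, 0, 0, 0, 0, 0, 0, 0, 0, 0, 0, 0, 0, 0, 0, 0, 0, 0, 0, 0, 0, 0, 0, 0, 0])

```text
time: 17.05
tool_pos: [0.5348, 0.2006, 0.0657]
ee_rot: [3.142, -0.0, 0.073]
wrist_force: [-1.4, -0.0, 1.7]
width: 0.0196
```

```bash
python3 look.py c13 3
```

```text
17.2 [0.53479 0.20063 0.06565] [ 3.1415 -0.      0.0725] [-1.63 -1.16  1.68] [0.36 0.33 0.32] [-0.221  0.259  0.064] 0.0191
```

View pics/c13.png

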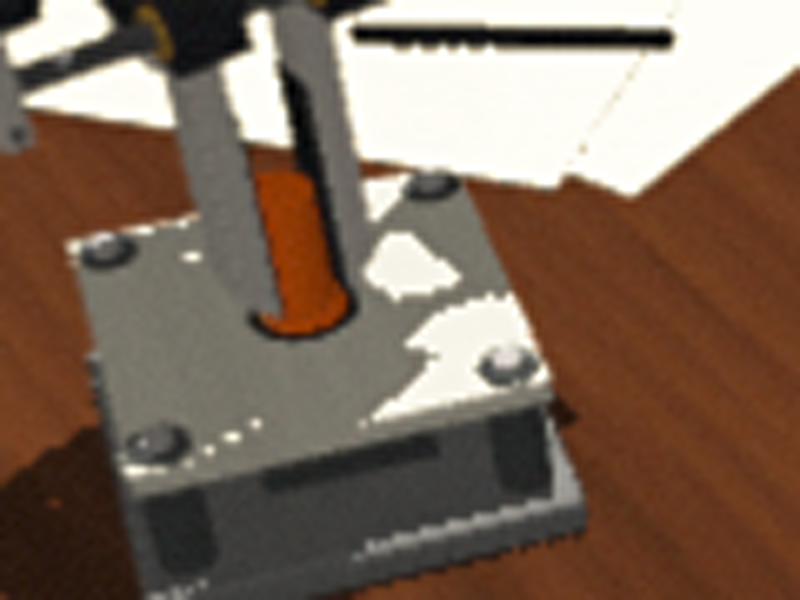

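>>> send_rows(rows=[-0.3, -0.2, -0.3, 0, 0, 0, 0, 0, 0, -0.3, 0, 0, 0, 0, 0, 0, -0.3, 0, 0, 0, 0, 0, 0, -0.3, 0, 0, 0, 0, 0, 0, 0, 0, 0, 0, 0, 0, 0, 0, 0, 0, 0, 0, 0, 0, 0, 0, 0, 0, 0, 0, 0, 0, 0, 0, 0, 0])

```text
time: 18.2
tool_pos: [0.5348, 0.2006, 0.0652]
ee_rot: [-3.141, -0.001, 0.073]
wrist_force: [-2.3, -0.1, 5.7]
width: 0.0193
```

```bash
python3 look.py c14 3
```

```text
18.35 [0.53477 0.20063 0.06516] [-3.1413e+00 -1.0000e-03  7.2600e-02] [-2.48  0.22  5.42] [0.93 0.47 0.49] [-0.1    0.315  0.071] 0.0197
```

It presses 5.9 N with the seat at z=0.0572, which matches the plate being 0.74 mm down under the collar. That means the plug is home. Now I'll ease up through the play and look for where it starts to bear.

>>> send_rows(rows=[0, 0, 0.7, 0, 0, 0, 0, 0, 0, 0.7, 0, 0, 0, 0, 0, 0, 0.6, 0, 0, 0, 0, 0, 0, 0.5, 0, 0, 0, 0, 0, 0, 0.5, 0, 0, 0, 0, 0, 0, 0, 0, 0, 0, 0, 0, 0, 0, 0, 0, 0, 0, 0, 0, 0, 0, 0, 0, 0])

```text
time: 19.35
tool_pos: [0.5344, 0.2004, 0.0672]
ee_rot: [3.141, 0.0, 0.073]
wrist_force: [0.6, 1.0, -0.6]
width: 0.0195
```

```bash
python3 look.py c15 2
```

```text
19.45 [0.53451 0.20041 0.06728] [ 3.1415 -0.      0.0725] [-0.1   0.55 -0.96] [0.06 0.63 0.09] [ 0.007 -0.117  0.014] 0.0194
```

>>> send_rows(rows=[0, 0, 0.5, 0, 0, 0, 0, 0, 0, 0.5, 0, 0, 0, 0, 0, 0, 0.5, 0, 0, 0, 0, 0, 0, 0.5, 0, 0, 0, 0, 0, 0, 0, 0, 0, 0, 0, 0, 0, 0, 0, 0, 0, 0, 0, 0, 0, 0, 0, 0, 0, 0, 0, 0, 0, 0, 0, 0])

```text
time: 20.45
tool_pos: [0.5345, 0.2004, 0.0693]
ee_rot: [3.142, -0.0, 0.073]
wrist_force: [0.0, 0.3, -1.1]
width: 0.0193
```

```bash
python3 look.py c16 2
```

```text
20.55 [0.5345  0.20045 0.06928] [ 3.1415 -0.      0.0726] [ 0.21  0.25 -0.98] [0.38 0.28 0.31] [-0.059 -0.13  -0.023] 0.0193
```

>>> send_rows(rows=[0, 0, 0.5, 0, 0, 0, 0, 0, 0, 0.5, 0, 0, 0, 0, 0, 0, 0.5, 0, 0, 0, 0, 0, 0, 0, 0, 0, 0, 0, 0, 0, 0, 0, 0, 0, 0, 0, 0, 0, 0, 0, 0, 0, 0, 0, 0, 0, 0, 0, 0, 0, 0, 0, 0, 0, 0, 0])

```text
time: 21.55
tool_pos: [0.5345, 0.2005, 0.0708]
ee_rot: [-3.142, -0.0, 0.073]
wrist_force: [-0.2, -0.1, -0.5]
width: 0.0196
```

```bash
python3 look.py c17 2
```

```text
21.65 [0.53452 0.20048 0.07082] [-3.1416e+00 -1.0000e-04  7.2600e-02] [ 0.53  0.26 -0.45] [0.2  0.45 0.2 ] [ 0.01  -0.151 -0.03 ] 0.0193
```

>>> send_rows(rows=[0, 0, 0.5, 0, 0, 0, 0, 0, 0, 0.5, 0, 0, 0, 0, 0, 0, 0.5, 0, 0, 0, 0, 0, 0, 0, 0, 0, 0, 0, 0, 0, 0, 0, 0, 0, 0, 0, 0, 0, 0, 0, 0, 0, 0, 0, 0, 0, 0, 0, 0, 0, 0, 0, 0, 0, 0, 0])

```text
time: 22.65
tool_pos: [0.5344, 0.2004, 0.0719]
ee_rot: [3.141, 0.0, 0.073]
wrist_force: [2.0, 0.3, -7.3]
width: 0.0197
```

```bash
python3 look.py c18 2
```

```text
22.75 [0.53439 0.20041 0.072  ] [3.1415e+00 3.0000e-04 7.2500e-02] [ 2.25  1.03 -8.02] [0.76 0.55 0.31] [ 0.096 -0.651  0.005] 0.0193
```

The catches are bearing at a pull of about 7.5 N, after roughly 5 mm of play. I'll bring it up to 13 N.

>>> send_rows(rows=[0, 0, 0.3, 0, 0, 0, 0, 0, 0, 0.3, 0, 0, 0, 0, 0, 0, 0.2, 0, 0, 0, 0, 0, 0, 0, 0, 0, 0, 0, 0, 0, 0, 0, 0, 0, 0, 0, 0, 0, 0, 0, 0, 0, 0, 0, 0, 0, 0, 0, 0, 0, 0, 0, 0, 0, 0, 0])

```text
time: 23.75
tool_pos: [0.5343, 0.2004, 0.0728]
ee_rot: [3.141, 0.0, 0.073]
wrist_force: [3.9, 0.2, -13.1]
width: 0.0197
```

```bash
python3 look.py c19 4
```

```text
23.95 [0.53431 0.20041 0.07284] [3.1415e+00 5.0000e-04 7.2600e-02] [  3.46   0.61 -14.12] [0.65 0.41 0.67] [ 0.121 -0.851  0.033] 0.0196
```

>>> send_rows(rows=[0.3, 0, -0.1, 0, 0, 0, 0, 0, 0, 0, 0, 0, 0, 0, 0, 0, 0, 0, 0, 0, 0, 0, 0, 0, 0, 0, 0, 0, 0, 0, 0, 0, 0, 0, 0, 0, 0, 0, 0, 0, 0, 0, 0, 0, 0, 0, 0, 0, 0, 0, 0, 0, 0, 0, 0, 0])

```text
time: 24.95
tool_pos: [0.5345, 0.2004, 0.0728]
ee_rot: [3.142, 0.001, 0.073]
wrist_force: [0.4, 1.0, -15.4]
width: 0.0197
```

```bash
python3 look.py c20 6
```

```text
25.25 [0.53447 0.20042 0.07279] [3.1415e+00 8.0000e-04 7.2500e-02] [  0.25   0.32 -14.28] [0.49 0.38 0.22] [ 0.104 -0.117  0.01 ] 0.0194
```

View pics/c20.png

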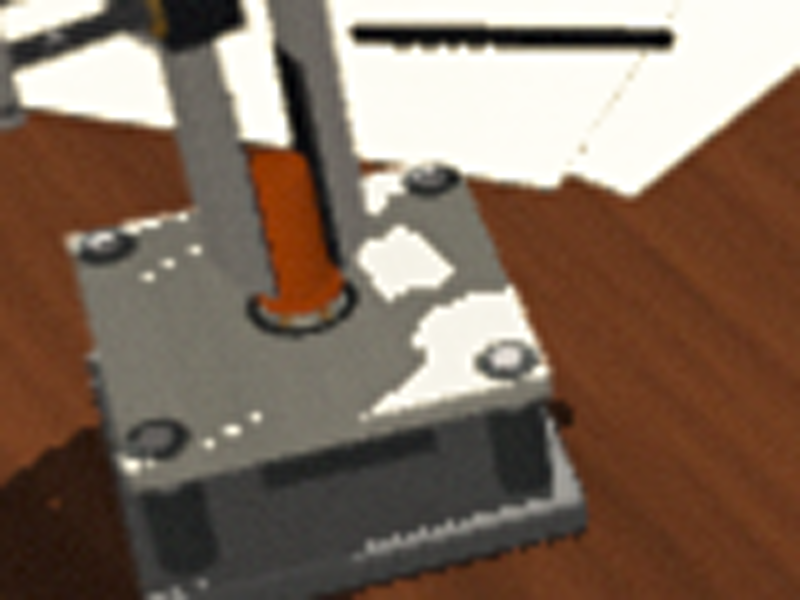

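Side load is now zero and the pull is about 13.8 N net. I'll trim down 0.13 mm and hold.

>>> send_rows(rows=[0, 0, -0.13, 0, 0, 0, 0, 0, 0, 0, 0, 0, 0, 0, 0, 0, 0, 0, 0, 0, 0, 0, 0, 0, 0, 0, 0, 0, 0, 0, 0, 0, 0, 0, 0, 0, 0, 0, 0, 0, 0, 0, 0, 0, 0, 0, 0, 0, 0, 0, 0, 0, 0, 0, 0, 0])

```text
time: 26.25
tool_pos: [0.5346, 0.2004, 0.0728]
ee_rot: [3.141, 0.0, 0.073]
wrist_force: [-1.3, 0.2, -14.4]
width: 0.0195
```

```bash
python3 look.py c21 6
```

```text
26.55 [0.53463 0.20043 0.0728 ] [3.1415e+00 4.0000e-04 7.2600e-02] [ -1.58  -0.02 -13.86] [0.4  0.55 0.31] [-0.045  0.377  0.025] 0.0193
```

>>> send_rows(rows=[-0.1, 0, -0.1, 0, 0, 0, 0, 0, 0, 0, 0, 0, 0, 0, 0, 0, 0, 0, 0, 0, 0, 0, 0, 0, 0, 0, 0, 0, 0, 0, 0, 0, 0, 0, 0, 0, 0, 0, 0, 0, 0, 0, 0, 0, 0, 0, 0, 0, 0, 0, 0, 0, 0, 0, 0, 0])

```text
time: 27.55
tool_pos: [0.5346, 0.2005, 0.0728]
ee_rot: [3.142, 0.0, 0.073]
wrist_force: [-1.6, -0.3, -13.1]
width: 0.0197
```

```bash
python3 look.py c22 6
```

```text
27.85 [0.53463 0.20044 0.07274] [3.1416e+00 1.0000e-04 7.2500e-02] [ -2.73  -0.03 -13.61] [0.71 0.45 0.42] [-0.048  0.478 -0.036] 0.0196
```

>>> send_rows(rows=[0, 0, 0, 0, 0, 0, 0, 0, 0, 0, 0, 0, 0, 0, 0, 0, 0, 0, 0, 0, 0, 0, 0, 0, 0, 0, 0, 0, 0, 0, 0, 0, 0, 0, 0, 0, 0, 0, 0, 0, 0, 0, 0, 0, 0, 0, 0, 0, 0, 0, 0, 0, 0, 0, 0, 0])

```text
time: 28.85
tool_pos: [0.5347, 0.2004, 0.0727]
ee_rot: [3.142, 0.0, 0.073]
wrist_force: [-3.3, 0.6, -14.4]
width: 0.0197
```

```bash
python3 look.py c23 4
```

```text
29.05 [0.53465 0.20047 0.07275] [3.1416e+00 1.0000e-04 7.2600e-02] [ -3.01  -0.02 -13.94] [0.44 0.26 0.37] [-0.05   0.628 -0.005] 0.0199
```

>>> send_rows(rows=[0, 0, 0, 0, 0, 0, 0, 0, 0, 0, 0, 0, 0, 0, 0, 0, 0, 0, 0, 0, 0, 0, 0, 0, 0, 0, 0, 0, 0, 0, 0, 0, 0, 0, 0, 0, 0, 0, 0, 0, 0, 0, 0, 0, 0, 0, 0, 0, 0, 0, 0, 0, 0, 0, 0, 0])

```text
time: 30.05
tool_pos: [0.5347, 0.2005, 0.0728]
ee_rot: [3.142, -0.0, 0.073]
wrist_force: [-2.1, 0.1, -14.4]
width: 0.0196
```

```bash
python3 look.py c24 6
```

```text
30.35 [0.53469 0.20046 0.07277] [ 3.1416 -0.      0.0726] [ -3.33  -0.21 -13.88] [0.28 0.38 0.31] [-0.053  0.688  0.025] 0.0195
```

The pull held steady for over 3 s at a reading of about −13.8 N, about 13.3 N net of the plug's weight. I'll take the load off by lowering the collar back to the plate.

>>> send_rows(rows=[0, 0, -0.8, 0, 0, 0, 0, 0, 0, -1, 0, 0, 0, 0, 0, 0, -1, 0, 0, 0, 0, 0, 0, -1, 0, 0, 0, 0, 0, 0, -1, 0, 0, 0, 0, 0, 0, -1, 0, 0, 0, 0, 0, 0, -0.8, 0, 0, 0, 0, 0, 0, 0, 0, 0, 0, 0])

```text
time: 31.35
tool_pos: [0.5352, 0.2007, 0.0666]
ee_rot: [-3.141, -0.001, 0.073]
wrist_force: [0.1, -0.1, -0.5]
width: 0.0196
```

```bash
python3 look.py c25 3
```

```text
31.5 [0.5348  0.20052 0.06608] [-3.1416e+00 -3.0000e-04  7.2600e-02] [ 0.04 -0.2  -0.67] [0.36 0.29 0.37] [-0.029 -0.156  0.012] 0.0199
```

>>> send_rows(rows=[0, 0, -0.3, 0, 0, 0, 0, 0, 0, 0, 0, 0, 0, 0, 0, 0, 0, 0, 0, 0, 0.1, 0, 0, 0, 0, 0, 0, 0.25, 0, 0, 0, 0, 0, 0, 0.35, 0, 0, 0, 0, 0, 0, 0.4, 0, 0, 0, 0, 0, 0, 0.45, 0, 0, 0, 0, 0, 0, 0.45])

```text
time: 32.5
tool_pos: [0.5347, 0.2005, 0.0659]
ee_rot: [3.142, -0.0, 0.073]
wrist_force: [-0.0, -0.5, 0.3]
width: 0.0423
```

```bash
python3 look.py c26 3
```

```text
32.65 [0.53473 0.20045 0.06588] [ 3.1416e+00 -1.0000e-04  7.2500e-02] [-0.23 -0.05  0.31] [0.2  0.38 0.41] [-0.031 -0.049  0.016] 0.0425
```

View pics/c26.png

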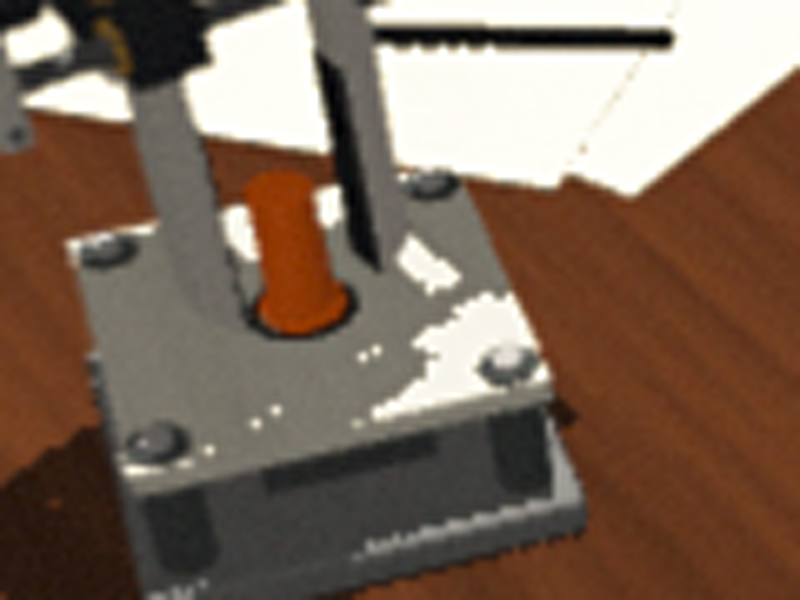

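The fingers are open and clear of the knob, and the plug stands with its collar down. I'll retreat straight up.

>>> send_rows(rows=[0, 0, 6, 0, 0, 0, 0.45, 0, 0, 14, 0, 0, 0, 0.45, 0, 0, 25, 0, 0, 0, 0.45, 0, 0, 35, 0, 0, 0, 0.45, 0, 0, 35, 0, 0, 0, 0.45, 0, 0, 20, 0, 0, 0, 0.45, 0, 0, 5, 0, 0, 0, 0.45, 0, 0, 0, 0, 0, 0, 0.45])

```text
time: 33.65
tool_pos: [0.5347, 0.2005, 0.2061]
ee_rot: [-3.142, -0.001, 0.073]
wrist_force: [0.7, 0.5, -0.8]
width: 0.0423
```

```bash
python3 look.py c27 2
python3 - <<'E'
from bench import *
from h import *
s=snapshot("side");cv2.imwrite("pics/side27.png",s["color"][:,:,::-1])
print(proj(s,[[.5348,.2005,.058],[.5348,.2005,.102]]))
E
```

```text
33.75 [0.53417 0.20029 0.20462] [3.1412e+00 2.1000e-03 7.2500e-02] [ 0.39  0.2  -0.52] [0.09 0.39 0.3 ] [-0.004 -0.083  0.022] 0.0425
[[164.17423288 171.50274608]
 [160.06828777 153.22181193]]
```

View pics/c27.png

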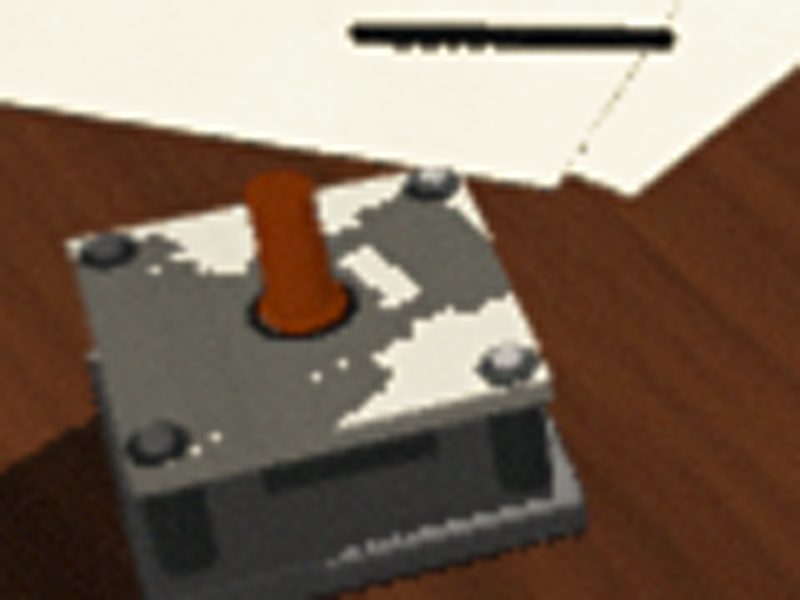

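View pics/side27.png

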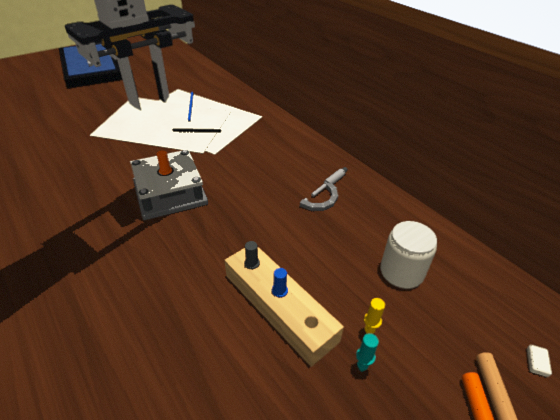

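The plug stands upright with its collar down in the plate at about (165,163). The plate is back at its rest position, and the other objects are unchanged. The gripper is clear, so I'll hand the job in.

```bash
python3 -c "
from bench import *
print(close_job())"
```

```text
the job is handed in; nothing more can be done
None
```

The orange plug is snapped into the test plate and passed its pull test. I handed the job in at about 34 s of the 64 s allowed.

- **Pressing in:** the barb went past the catches at about 8 N of push. I then pressed the collar onto the plate at about 6 N. At that load its underside sat at z = 0.0572 m, which matches a plate at 0.058 m pushed down by 6 N.
- **Pull test:** the plug had about 5 mm of play before it bore on the catches. Averaged wrist readings over the final hold of more than 2.5 s were 13.6–13.9 N, or about 13.2 N without the plug's weight. Before that, while I trimmed the pull, the averages reached 14.3 N. No single reading passed about 15.4 N.
- **Release:** I lowered the collar back onto the plate, opened the fingers and moved straight up. The last pictures show the collar down, the plate at its rest height, and the pins, micrometer and tin where they were.

**Checks that were less clean:**
- The side load was close to zero at one point in the pull, but crept to about 3 N sideways by the end of the hold.
- The two cameras disagreed by about 2 mm on the bore position. I settled that by comparing the seen stem tip with the tool position.
- The pull was measured only at the wrist. I did not measure the plate's lift in the pictures.

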